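Strip the label-roll stand

ROBOT

A 6-joint arm with a two-finger parallel gripper is mounted at the origin on a cart in front of the work surface, level with it; the furniture and walls round the work are solid. World frame = base frame: x ahead of the robot, y to its left, z up, the work surface at z = 0. Lengths are in m, angles in rad, forces in N, time in s.
With the tool pointing down it reaches from about 0.4 to 0.925 m from the base axis. Payload 3.4 kg.
Tool frame: the origin (TCP) lies at the very end of the fingers, on their centre line; the grasp point (between the pads) lies 19 mm behind it (manip.hold_point_z is the z of the grasp point in the tool frame, in m); z points along the fingers, y is the line along which they close (so a half turn about z gives the same grasp; the last joint's range is limited). The gripper opens to 85 mm and grips with 20 to 120 N. Pads are 22 mm wide; open, the fingers measure 114 mm over their backs; the gripper's body (76 mm by 85 mm) begins 54 mm behind the grasp point. The pads swing forward as they close: fully open they stand 13 mm farther back than shut.
Start: joints at [-1.325, 0.307, 1.506, -0, 1.328, -0.073], TCP at [0.18, -0.546, 0.231] pointing down, gripper open.
Joint ranges: [-3.12, 3.12], [-1.05, 2.28], [0.14, 2.33], [-1.42, 4.57], [0.1, 2.73], [-2.68, 2.68]. Speed limits (rad/s): [2.57, 2.57, 3.14, 3.14, 3.14, 3.14].

INTERFACE

Orientations are given as a rotation vector (axis times angle).
In Python, from station import manip gives the robot as it stands. The module is installed in compiled form; this text tells all that it offers.
- The arm moves only by the tool jog_arm, never from a script. Its argument "series" is text: rows parted by semicolons, each of 6 numbers parted by spaces: the shift along the tool's x, y, z in cm, then the turn, a rotation vector about the tool's x, y, z in degrees. A call has 1 to 8 rows; each row is the pose to reach, as a shift and turn from the pose commanded when the call began, along the tool's axes at that moment; what a row does not reach only later rows make up. A row lasts 1/8 s, in which the tool goes at most 62.5 mm and 10.7 degrees, less where a joint would pass 70% of its speed; a pose out of reach is approached as far as the arm can. A call with a gripper value outside its range is refused whole. "hand" is the opening, from 0 (shut) to 1 (fully open), set as the call begins (left out, the last holds). The fingers move at their own pace and stop on an object; "force" is the grip in N (left out, the last holds). Time passes only in rows, so rows that repeat a pose let the fingers close. It gives the time, the measured TCP pose, the force, the opening and the grip force at its end, in the units of the state.
- manip.sense(): the state, without advancing time (a new reading comes with each control period).
- manip.camera(name): name is "scene" or "top" or "wrist"; returns the picture (384x512x3 uint8, red, green, blue); there is no depth.
- manip.camera_params(name): a dict with "fx", "fy", "cx", "cy" (pixels), "rvec" (rotation vector, rad) and "tvec" (3), from world to camera coordinates, as OpenCV has them. Camera axes: x right, y down, z forward; pixel columns grow to the right and rows downward; lengths in m; the calibration is good to about 2 mm. A picture is of the moment at which its call begins: read the wrist's pose just before it. camera_params takes no time and is no camera call; for the wrist camera it gives the pose at the moment of the call.
- manip.hand_in(): hands the job in; it is judged then, once.
Trained networks look in the newest picture that a camera, given by its name, has taken for a name from the list of things; names that differ only in an ending like _2 or _b are one class to them, and where a whole thing is asked for, a point or a joint stands for the part that bears it (a point fixed in the world has none). Each returns a list of dicts, best first, with "confidence" (0 to 1); they miss things now and then, are a little off and sometimes report something else, mostly with a low value. They report only what shows in the picture. A call takes as long as a camera call. They do not tell look-alikes from the thing itself.
- manip.boxes_of(camera, target): "xy" ([column, row] in pixels, amid what is visible of it).
- manip.cut_out(camera, target): "mask" (384x512 bool, what is visible of it) and "xy" ([column, row] in pixels, amid what is visible of it).
- manip.pinpoint(camera, target): "xy" ([column, row] in pixels: a listed point, or the origin of a listed thing).
The state is a dict: "time": time; "joints": joint angles; "dq": joint speeds; "joint_torque": joint torques, N m; "tool_pos": TCP position; "tcp_rot": TCP orientation; "force": force on the tool from outside, world axes, zero at the start; "torque": the same for the moment, N m; "grip_width": opening from 0.0 (shut) to 1.0 (fully open); "grasp_force": force on a finger pad.
Only numpy, scipy, OpenCV 4.12 (cv2) and the standard library are available. Lean on these libraries where they do the work, as an engineer would, in place of code of your own. Each camera call takes 0.05 s, during which the arm holds its last target. There are 200 camera calls.

TASK

Strip the label-roll stand: take the square stop collar off the end of its bar, with both rolls still hanging there, and lay it in the shallow steel tray; then slide both rolls off the bar and lay each one, settled on the two rods and between the end plates, in the cradle of its own length. Keep the label rolls off the worktop at all times, and leave the bottles and other things around standing where they are.

Things in the scene. Friction and masses are not known exactly. Their poses are not given: they have to be found in the camera images.
- roll_stand: Fixed grey stand. Origin on the worktop under the root of its horizontal bar; x along the bar to its free end. Bar 16 mm thick, axis 130 mm up, x=0 to 222 mm; its last 8 mm are a 22 mm thick bead. Parts with 30 mm bores hang on it, centres 7 mm below the axis: raise them 7 mm to pass the bead. Upright 70 mm wide, 150 high, behind x=0; base 100 mm wide, 8 high, x=-45 to 155.
- stop_collar_centre (a point): Stop collar: plain aluminium square block, 50 x 50 mm across the bar and 30 mm along it, 30 mm through-bore, about 120 g, outermost part on the bar. Point at its centre; x along its bore (along the bar at the start), z up.
- long_roll_centre (a point): The long slim label roll: white paper on a cardboard core, 54 mm in diameter, 66 mm long, 30 mm bore, about 160 g. It hangs on the bar, as inner or outer roll. Point at its centre, x along its axis.
- short_roll_centre (a point): The short thick label roll: white paper on a cardboard core, 66 mm in diameter, 34 mm long, 30 mm bore, about 160 g. It hangs on the bar, as inner or outer roll. Point at its centre, x along its axis.
- long_cradle_seat (a point): The longer of two fixed wooden cradles: base 112x60x8 mm, two steel rods 10 mm thick, 34 mm apart, tops 23 mm up, between end plates 46 mm wide, 36 mm high, 78 mm apart. The point is where the long roll's centre lies when seated, 45 mm above the worktop; x along the rods (roll either way round), z up.
- short_cradle_seat (a point): The shorter of two fixed wooden cradles: base 80x60x8 mm, two steel rods 10 mm thick, 42 mm apart, tops 23 mm up, between end plates 46 mm wide, 36 mm high, 46 mm apart. The point is where the short roll's centre lies when seated, 50 mm above the worktop; x along the rods (roll either way round), z up.
- parts_tray: Fixed shallow square steel tray, 100 x 100 mm outside, 11 mm high, walls and floor about 3 mm thick. Origin at the centre of its underside, x and y along its sides.
- lotion: Bystander: white bottle with white cap, 56 mm in diameter, 152 mm high, standing a little beyond the free end of the bar (axis about 365 mm from the stand's origin). Origin at the centre of its underside.
- beaker: Bystander: plastic beaker, 74 mm in diameter, 92 mm high, beside the bar. Origin at the centre of its underside.
- brown_bottle: Bystander: brown bottle with black cap, 50 mm in diameter, 109 mm high, on the other side of the bar. Origin at the centre of its underside.
- dropper: Bystander: small brown dropper bottle, 35 mm in diameter, 109 mm high, standing between the cradles and the tray. Origin at the centre of its underside.
- soap: Bystander: violet soap bar, 51 x 72 x 27 mm, lying beside the stand. Origin at the centre of its underside.
- salve: Bystander: flat round white tin, 59 mm in diameter, 22 mm high, lying near the cradles and the tray. Origin at the centre of its underside.
Mind the look-alikes: they are no part of the job. Leave any blue or green look-alike of the part that bears long_roll_centre alone. Leave any black or pink look-alike of the part that bears short_roll_centre alone.

How it is judged:
On the way:
1. the stop collar is clear of the bar's end while both rolls still hang on the bar (x of stop_collar_centre in the frame of roll_stand above 0.237 m and x of each of long_roll_centre, short_roll_centre in the frame of roll_stand below 0.2 m and height (world z) of each of long_roll_centre, short_roll_centre above 0.1 m), for 0.1 s.
At the end, for the whole second after the job is handed in: Each roll rests in the cradle of its length: centre within 10 mm of the seat point along the rods, 6 mm across, 5 mm in height, axis within 0.15 rad. The collar rests in the tray: centre within 42 mm of its middle along each side, 12 to 40 mm above the worktop (x of long_roll_centre in the frame of long_cradle_seat between -0.01 and 0.01 m and y of long_roll_centre in the frame of long_cradle_seat between -0.006 and 0.006 m and z of long_roll_centre in the frame of long_cradle_seat between -0.005 and 0.005 m and angle between the x axis of long_roll_centre and the x axis of long_cradle_seat, either way round below 0.15 rad and linear speed of each of long_roll, short_roll, stop_collar below 0.02 m/s and x of short_roll_centre in the frame of short_cradle_seat between -0.01 and 0.01 m and y of short_roll_centre in the frame of short_cradle_seat between -0.006 and 0.006 m and z of short_roll_centre in the frame of short_cradle_seat between -0.005 and 0.005 m and angle between the x axis of short_roll_centre and the x axis of short_cradle_seat, either way round below 0.15 rad and x of stop_collar_centre in the frame of parts_tray between -0.042 and 0.042 m and y of stop_collar_centre in the frame of parts_tray between -0.042 and 0.042 m and height (world z) of stop_collar_centre between 0.012 and 0.04 m); the robot touches nothing.
It fails at once if the long roll comes down on the worktop (centre lower than a roll lying in its cradle could be, 36 mm) (height (world z) of long_roll_centre below 0.036 m).
It fails at once if the short roll comes down on the worktop (centre lower than a roll lying in its cradle could be, 40 mm) (height (world z) of short_roll_centre below 0.04 m).
It fails at once if a loose bystander (white bottle, beaker, brown bottle, dropper, soap, flat tin) is shifted by more than 20 mm or tipped over (distance of any of lotion, beaker, brown_bottle, dropper, soap, salve from where it was at the start of the episode above 0.02 m or angle between any of lotion, beaker, brown_bottle, dropper, soap, salve's own z axis and vertical above 0.4 rad).
It also fails if it takes over 72 s, if anything falls off the work surface, if the arm or the gripper's body presses on something with over 40 N, if the wrist force passes 120 N, or if a joint passes its speed limit or range.

## Working session

There is one attempt and no reset: what is moved stays moved. The work goes in short steps, Python scripts to look and compute and a tool call to move; the robot and the scene stay as the last step left them, time stands still between calls to the robot, and variables do not carry over. Pictures are saved under pics/ and viewed, at most 10 in all, crops included, and the job is handed in when it is done.

Besides the shell and the picture viewer there is one more tool, called after ">>>" as name(argument=value, ...) on one line, values as JSON. jog_arm: Moves the arm, as the interface text tells. Its arguments: {"type":"object","properties":{"series":{"type":"string"},"hand":{"type":"number"},"force":{"type":"number"}},"required":["series"]}

```bash
mkdir -p pics; cat > h.py <<'E'
import numpy as np, cv2
from scipy.spatial.transform import Rotation as R
from station import manip
def cam(n):
    p=manip.camera_params(n); return p, np.array([[p['fx'],0,p['cx']],[0,p['fy'],p['cy']],[0,0,1]]), R.from_rotvec(p['rvec']).as_matrix(), np.array(p['tvec'])
def ray(n,xy,C=None):
    p,K,r,t=C or cam(n); d=r.T@np.linalg.inv(K)@np.array([xy[0],xy[1],1.]); return -r.T@t, d/np.linalg.norm(d)
def onz(n,xy,z,C=None):
    o,d=ray(n,xy,C); return o+d*(z-o[2])/d[2]
def tri(rays):
    A=sum(np.eye(3)-np.outer(d,d) for o,d in rays); b=sum((np.eye(3)-np.outer(d,d))@o for o,d in rays); x=np.linalg.solve(A,b)
    return x, [np.linalg.norm((np.eye(3)-np.outer(d,d))@(x-o)) for o,d in rays]
def proj(n,X,C=None):
    p,K,r,t=C or cam(n); u=(r@np.asarray(X,float).T).T+t; u=(K@u.T).T; return u[...,:2]/u[...,2:]
def save(img,f): cv2.imwrite('pics/'+f,cv2.cvtColor(img,cv2.COLOR_RGB2BGR))
E
python3 - <<'E'
from h import *
np.set_printoptions(precision=4,suppress=True)
for n in ['scene','top']:
    im=manip.camera(n); save(cv2.resize(im,(800,600)),n+'0.png')
    C=cam(n); print(n,'pos',-C[2].T@C[3],'fx',C[0]['fx'])
    for t in ['roll_stand','stop_collar_centre','long_roll_centre','short_roll_centre','long_cradle_seat','short_cradle_seat','parts_tray','lotion','beaker','brown_bottle','dropper','soap','salve']:
        print(t,[(np.round(d['xy'],1).tolist(),round(d['confidence'],2)) for d in manip.pinpoint(n,t)[:4]])
print(manip.sense())
E
```

```text
scene pos [-0.3473  0.5993  0.862 ] fx 443.7835170379104
roll_stand [([174.4, 246.7], 0.66)]
stop_collar_centre [([240.3, 199.2], 0.53)]
long_roll_centre [([217.8, 204.2], 0.76), ([242.3, 199.2], 0.7), ([235.7, 296.7], 0.57)]
short_roll_centre [([143.0, 281.5], 0.95), ([119.4, 240.9], 0.94), ([185.8, 205.4], 0.69)]
long_cradle_seat [([304.4, 176.4], 0.89)]
short_cradle_seat [([240.2, 266.9], 0.68)]
parts_tray []
lotion [([294.0, 225.8], 0.79)]
beaker [([199.3, 214.2], 0.96)]
brown_bottle [([238.4, 268.8], 0.57)]
dropper [([323.8, 195.4], 0.81), ([172.7, 245.1], 0.3)]
soap [([204.2, 277.3], 0.57)]
salve [([382.8, 205.0], 0.47)]
top pos [ 0.3747 -0.0022  1.2052] fx 365.03636313717425
roll_stand [([189.8, 180.0], 0.6), ([182.3, 226.7], 0.24)]
stop_collar_centre [([343.2, 241.7], 0.73), ([236.7, 200.2], 0.6)]
long_roll_centre [([217.9, 189.3], 0.79), ([183.1, 270.8], 0.76), ([265.8, 171.4], 0.54)]
short_roll_centre [([194.3, 176.5], 0.84), ([140.7, 210.0], 0.55), ([147.3, 153.4], 0.5)]
long_cradle_seat [([334.9, 177.4], 0.59)]
short_cradle_seat [([342.7, 241.4], 0.7), ([338.4, 207.7], 0.65)]
parts_tray [([378.2, 218.6], 0.64)]
lotion [([290.4, 226.6], 0.61)]
beaker [([223.3, 157.2], 0.8)]
brown_bottle [([213.6, 236.9], 0.71)]
dropper [([218.4, 189.0], 0.5), ([339.3, 207.2], 0.47)]
soap [([182.2, 226.8], 0.83), ([341.1, 241.0], 0.74), ([334.5, 174.2], 0.48), ([337.7, 211.3], 0.26)]
salve [([371.1, 255.7], 0.49)]
{'time': 1.4, 'joints': array([-1.3255,  0.3068,  1.5064, -0.    ,  1.3284, -0.0735]), 'dq': array([ 0.0002,  0.0004,  0.0011,  0.001 , -0.0025,  0.    ]), 'joint_torque': array([  0.0034, -45.7464, -25.2325,   0.0003,   0.0009,  -0.    ]), 'tool_pos': array([ 0.1802, -0.546 ,  0.2313]), 'tcp_rot': array([-3.1017, -0.4986,  0.    ]), 'force': array([-0.413 ,  0.2439,  0.0525]), 'torque': array([ 0.0464, -0.0087, -0.0107]), 'grasp_force': 0.0, 'grip_width': 1.0009524819318498}
```

View pics/scene0.png

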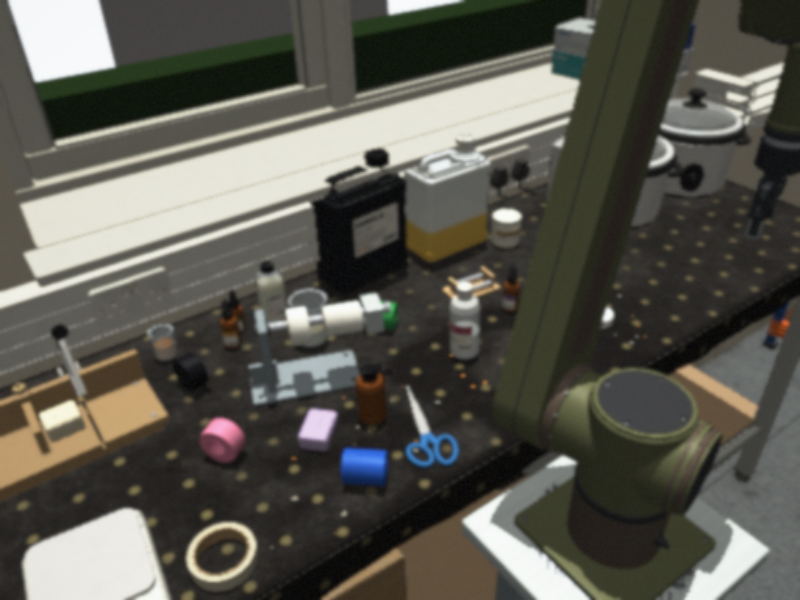

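View pics/top0.png

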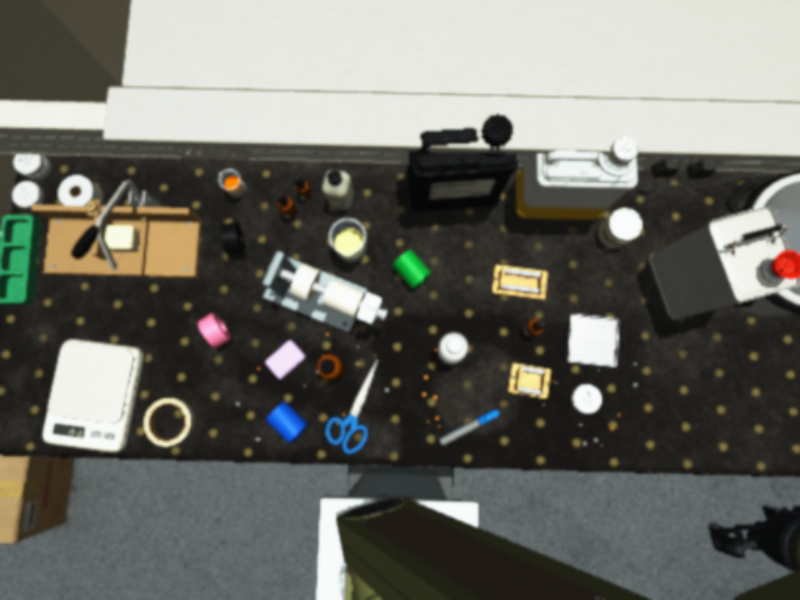

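The top picture (800x600) shows the stand with its upright at (275,275) and bar end at (383,315). The white short roll is inner at (300,278), the white long roll is at (342,297), and the grey square collar is outermost at (370,308). The long cradle is at (520,282), the short cradle at (529,380), the tray at (594,340), the dropper at (533,327), the tin at (587,399) and the lotion at (453,347).

Look-alikes: green (411,268) and blue (287,421) for the long roll; black (232,237) and pink (213,330) for the short roll. The two white rolls on the bar are the ones meant.

```bash
cat > m.py <<'E'
from h import *
np.set_printoptions(precision=4,suppress=True)
T=cam('top'); S=cam('scene')
s=.64
def z(p,h): return onz('top',(p[0]*s,p[1]*s),h,T)
two={'long':((217.9,189.3),(217.8,204.2)),'short':((194.3,176.5),(185.8,205.4)),'collar':((236.7,200.2),(240.3,199.2)),'lcr':((334.9,177.4),(304.4,176.4)),'stand':((182.3,180),(174.4,246.7))}
for k,(a,b) in two.items(): print(k,*tri([ray('top',a,T),ray('scene',b,S)]))
print('lotion',z((453,347),.152)[:2],'beaker',z((347,239),.092)[:2],'brown',z((329,367),.109)[:2],'dropper',z((535,326),.109)[:2],'tin',z((587,399),.022)[:2],'tray',z((594,340),.005)[:2],'green',z((411,268),.03)[:2],'soap',z((285,360),.027)[:2])
print('lcr',z((520,282),.03)[:2],'scr',z((529,380),.03)[:2])
manip.camera('top')
for t in ['long_cradle_seat','short_cradle_seat','parts_tray','stop_collar_centre','long_roll_centre','short_roll_centre','roll_stand']:
    for d in manip.cut_out('top',t)[:3]:
        m=d['mask'].astype(np.uint8); c=max(cv2.findContours(m,0,1)[0],key=cv2.contourArea)
        r=cv2.minAreaRect(c); bx=cv2.boxPoints(r); P=np.array([onz('top',q,.03,T)[:2] for q in bx]); e=P[1]-P[0]; f=P[2]-P[1]
        print(t,round(d['confidence'],2),np.round(d['xy'],1),P.mean(0),'L',np.linalg.norm(e),np.degrees(np.arctan2(e[1],e[0])),'|',np.linalg.norm(f),np.degrees(np.arctan2(f[1],f[0])))
E
python3 m.py
```

```text
long [0.5453 0.121  0.1213] [np.float64(0.0034439931504639154), np.float64(0.0034439931504640048)]
short [0.5841 0.1964 0.1272] [np.float64(0.0006896373912362915), np.float64(0.0006896373912362645)]
collar [0.5132 0.0639 0.1318] [np.float64(0.0019321927646163265), np.float64(0.0019321927646163224)]
lcr [ 0.6057 -0.2505  0.0366] [np.float64(0.006152687482802453), np.float64(0.0061526874828024365)]
stand [0.5917 0.2535 0.0005] [np.float64(0.006137301196986171), np.float64(0.006137301196986255)]
lotion [ 0.4521 -0.0913] beaker [0.6679 0.1189] brown [0.4111 0.1414] dropper [ 0.4998 -0.2526] tin [ 0.3625 -0.3771] tray [ 0.4851 -0.4001] green [ 0.6249 -0.0114] soap [0.4258 0.2433]
lcr [ 0.6006 -0.2403] scr [ 0.3978 -0.2573]
long_cradle_seat 0.82 [330.2 179.1] [ 0.6024 -0.2387] L 0.06220688700908751 -9.179341411381067 | 0.11388142343358652 -98.29229639639439
long_cradle_seat 0.15 [373.1 252.9] [ 0.3653 -0.3724] L 0.057206390063498355 -88.53758509144542 | 0.05319898067314777 178.42252691684524
short_cradle_seat 0.77 [339.4 243.4] [ 0.3997 -0.2581] L 0.05854622459855233 -9.69024509562768 | 0.
[... 411 characters left out ...]
4407575517284 -138.77747501803424
long_roll_centre 0.58 [183.5 268.1] [0.3024 0.233 ] L 0.0545749888731729 -43.06780299680386 | 0.07197987560677782 -132.21219164001354
short_roll_centre 0.68 [137.  209.3] [0.4862 0.3917] L 0.046719958334035 -53.73458190582543 | 0.0673993606045696 -143.12460460961233
short_roll_centre 0.67 [196.3 177.3] [0.5914 0.2106] L 0.07170266969037506 -18.544792623886423 | 0.05071721534662541 -110.58794377006701
short_roll_centre 0.63 [149.9 155.4] [0.6816 0.3699] L 0.05002550410935486 -88.59229226358877 | 0.06835341666248214 -176.1076111390979
roll_stand 0.89 [190.2 188.9] [0.569  0.1945] L 0.09954826161858345 -21.40926566647069 | 0.2120417249687178 -113.78865108415347
```

```bash
cat >> h.py <<'E'
def go(x,y,z,yaw):
    """print shift (cm, tool axes) and turn (deg) to a tool-down pose with tool x at yaw deg (mod 180)"""
    s=manip.sense(); r=R.from_rotvec(s['tcp_rot']); d=r.as_matrix().T@(np.array([x,y,z])-s['tool_pos'])*100
    cy=np.degrees(np.arctan2(*r.as_matrix()[[1,0],0])); dy=(yaw-cy+90)%180-90
    c,n=np.cos(np.radians(cy+dy)),np.sin(np.radians(cy+dy)); tgt=np.array([[c,n,0],[n,-c,0],[0,0,-1]])
    print('t',round(s['time'],2),'pos',s['tool_pos'],'yaw',cy,'shift',np.round(d,2),'turn',np.round(np.degrees(R.from_matrix(r.as_matrix().T@tgt).as_rotvec()),1))
E
python3 - <<'E'
from h import *
np.set_printoptions(precision=4,suppress=True)
p,K,r,t=cam('wrist'); s=manip.sense(); Rt=R.from_rotvec(s['tcp_rot']).as_matrix()
print(p['fx'],'cam in tool',Rt.T@(-r.T@t-s['tool_pos']),'view axis tool',Rt.T@r.T@[0,0,1],'right',Rt.T@r.T@[1,0,0])
go(.45,-.31,.36,80)
E
```

```text
341.62739128731533 cam in tool [ 0.0682 -0.0001 -0.1438] view axis tool [-0.2751 -0.0013  0.9614] right [-0.0019  1.      0.0008]
t 1.8 pos [ 0.1802 -0.546   0.2313] yaw 18.267178786819855 shift [ 33.02 -13.96 -12.87] turn [ -0.    0.  -61.7]
```

>>> jog_arm(series="7 -4 -6 0 0 -10; 14 -7 -6 0 0 -20; 19 -9 -6 0 0 -30; 24 -11 -6 0 0 -40; 29 -13 -6 0 0 -50; 35.5 -16.8 -6 0 0 -60; 35.5 -16.8 -6 0 0 -61.7; 35.5 -16.8 -6 0 0 -61.7", hand=1)

```text
time: 2.8
tool_pos: [0.4661, -0.2734, 0.2913]
tcp_rot: [-2.403, -2.023, -0.001]
force: [-0.6, 0.2, -0.2]
grip_width: 1.0
grasp_force: 0.0
```

```bash
python3 - <<'E'
from h import *
np.set_printoptions(precision=4,suppress=True)
W=cam('wrist'); im=manip.camera('wrist'); save(cv2.resize(im,(800,600)),'w1.png'); np.save('w1.npy',im); import pickle; pickle.dump(W,open('w1.pkl','wb'))
for t,h in [('long_cradle_seat',.045),('short_cradle_seat',.05),('parts_tray',0),('dropper',0),('salve',0),('lotion',0)]:
    for d in manip.pinpoint('wrist',t)[:2]: print(t,round(d['confidence'],2),np.round(d['xy'],1),onz('wrist',d['xy'],h,W))
for t,h in [('long_cradle_seat',.03),('short_cradle_seat',.03),('parts_tray',.011)]:
    for d in manip.cut_out('wrist',t)[:1]:
        c=max(cv2.findContours(d['mask'].astype(np.uint8),0,1)[0],key=cv2.contourArea)
        P=np.array([onz('wrist',q,h,W)[:2] for q in c[:,0].astype(float)]); r=cv2.minAreaRect((P*1000).astype(np.float32)); print(t,d['confidence'],r, d['xy'])
go(.5,.05,.3,64)
E
```

```text
long_cradle_seat 0.86 [381.9 120.9] [ 0.6038 -0.2492  0.045 ]
short_cradle_seat 0.96 [205.7 165. ] [ 0.4004 -0.2633  0.05  ]
parts_tray 0.69 [292.6 241. ] [ 0.4852 -0.3946  0.    ]
dropper 0.92 [293.9 149. ] [ 0.5055 -0.27    0.    ]
salve 0.94 [202.7 247.7] [ 0.3614 -0.3831  0.    ]
lotion 0.94 [225.2  12. ] [ 0.451  -0.1013  0.    ]
long_cradle_seat 0.71 ((599.195556640625, -244.5677947998047), (106.00933074951172, 60.41581726074219), 83.96525573730469) [374.2, 115.6]
short_cradle_seat 0.66 ((399.6370544433594, -261.5996398925781), (76.68567657470703, 56.9108772277832), 82.52915954589844) [209.5, 156.0]
parts_tray 0.73 ((484.14569091796875, -398.2184143066406), (106.133544921875, 102.29785919189453), 84.53441619873047) [293.8, 241.1]
t 3.3 pos [ 0.4642 -0.2759  0.2913] yaw 79.8834818321707 shift [32.71 -2.2  -0.87] turn [-0.   0.  15.9]
```

View pics/w1.png

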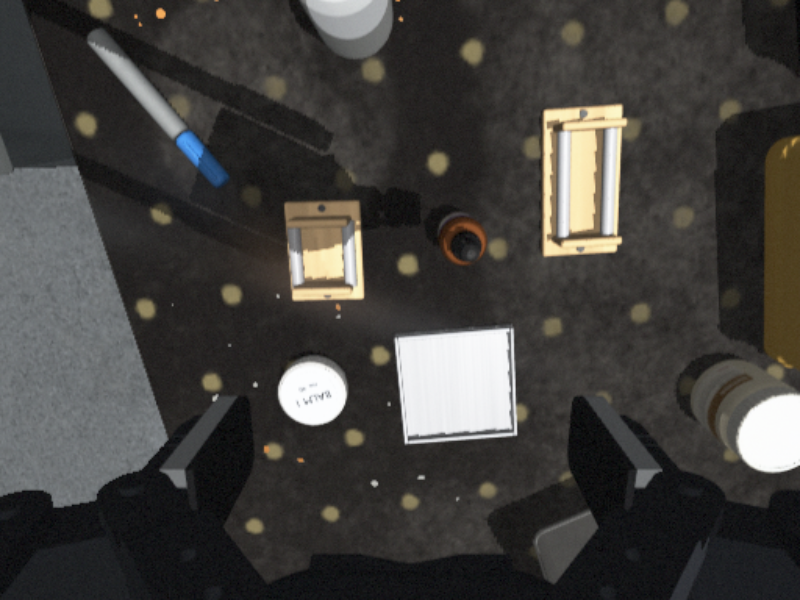

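The wrist view (800x600) shows the long cradle with rods about (562,183) and (609,183), the short cradle with rods about (296,255) and (350,253), and the tray at (457,385). The dropper is at (463,240), the tin at (313,390), and the lotion's base at (355,20).

```bash
python3 - <<'E'
from h import *
import pickle
np.set_printoptions(precision=4,suppress=True)
W=pickle.load(open('w1.pkl','rb'))
def q(L,h): return np.array([onz('wrist',(a*.64,b*.64),h,W)[:2] for a,b in L])
for n,L,h in [('long base',[(543,112),(622,104),(619,252),(543,256)],.008),('short base',[(285,203),(359,201),(363,298),(292,300)],.008),('tray',[(396,338),(513,327),(517,435),(406,443)],.011)]:
    P=q(L,h); print(n,P.mean(0),np.linalg.norm(np.diff(P,axis=0),axis=1),[np.degrees(np.arctan2(*(a-b)[::-1])) for a,b in [(P[0],P[3]),(P[1],P[2])]])
P=q([(563,127),(561,240),(610,130),(607,238)],.018); print('long rods',P.mean(0),[np.degrees(np.arctan2(*(P[i]-P[i+1])[::-1])) for i in (0,2)],np.linalg.norm((P[0]+P[1]-P[2]-P[3])/2))
P=q([(295,225),(297,285),(349,222),(352,283)],.018); print('short rods',P.mean(0),[np.degrees(np.arctan2(*(P[i]-P[i+1])[::-1])) for i in (0,2)],np.linalg.norm((P[0]+P[1]-P[2]-P[3])/2))
go(.47,-.01,.3,64)
E
```

```text
long base [ 0.6046 -0.2474] [0.0591 0.1123 0.0612] [np.float64(83.99160073177903), np.float64(85.06862861761167)]
short base [ 0.3959 -0.2652] [0.0583 0.0788 0.0588] [np.float64(80.61317549230043), np.float64(80.99061645810647)]
tray [ 0.4841 -0.3998] [0.0981 0.1007 0.0986] [np.float64(84.83224149014859), np.float64(85.1242472880034)]
long rods [ 0.6042 -0.2481] [np.float64(83.51144663464528), np.float64(84.2830574561018)] 0.03543977188160838
short rods [ 0.3961 -0.2656] [np.float64(78.6245315812907), np.float64(81.12917963302785)] 0.04315152057714091
t 3.3 pos [ 0.4642 -0.2759  0.2913] yaw 79.8834818321707 shift [26.28 -4.1  -0.87] turn [-0.   0.  15.9]
```

>>> jog_arm(series="6.2 0 -0.9 0 0 4; 12.4 0 -0.9 0 0 8; 18.5 1 -0.9 0 0 12; 24.5 1.2 -0.9 0 0 15.9; 30.7 1.2 -0.9 0 0 15.9; 36.8 1.2 -0.9 0 0 15.9; 42.5 1.2 -0.9 0 0 15.9; 42.5 1.2 -0.9 0 0 15.9")

```text
time: 4.3
tool_pos: [0.551, 0.1449, 0.3]
tcp_rot: [-2.658, -1.672, -0.001]
force: [-0.2, -0.5, -0.5]
grip_width: 1.0
grasp_force: 0.0
```

```bash
python3 - <<'E'
from h import *
np.set_printoptions(precision=4,suppress=True)
manip.camera('wrist'); W=cam('wrist'); im=manip.camera('wrist'); save(cv2.resize(im,(800,600),interpolation=cv2.INTER_CUBIC),'w2.png'); import pickle; pickle.dump(W,open('w2.pkl','wb'))
for t,h in [('stop_collar_centre',.123),('long_roll_centre',.123),('short_roll_centre',.123),('roll_stand',0),('lotion',0),('beaker',0),('brown_bottle',0)]:
    for d in manip.pinpoint('wrist',t)[:2]: print(t,round(d['confidence'],2),np.round(d['xy'],1),onz('wrist',d['xy'],h,W))
print(manip.sense()['tool_pos'])
E
```

```text
stop_collar_centre 0.85 [275.1 257. ] [0.5233 0.0604 0.123 ]
long_roll_centre 0.7 [364.  242.4] [0.6113 0.0358 0.123 ]
long_roll_centre 0.66 [266.  197.2] [0.5426 0.122  0.123 ]
short_roll_centre 0.87 [258.6 123.5] [0.567  0.1884 0.123 ]
roll_stand 0.26 [265.7 202.9] [0.5246 0.0831 0.    ]
lotion 0.88 [274.7 330.6] [ 0.449  -0.1055  0.    ]
beaker 0.68 [356.5 133. ] [0.6698 0.1166 0.    ]
brown_bottle 0.87 [172.4 198.3] [0.414  0.1439 0.    ]
brown_bottle 0.26 [356.3 135. ] [0.6687 0.1144 0.    ]
[0.5505 0.1399 0.3005]
```

View pics/w2.png

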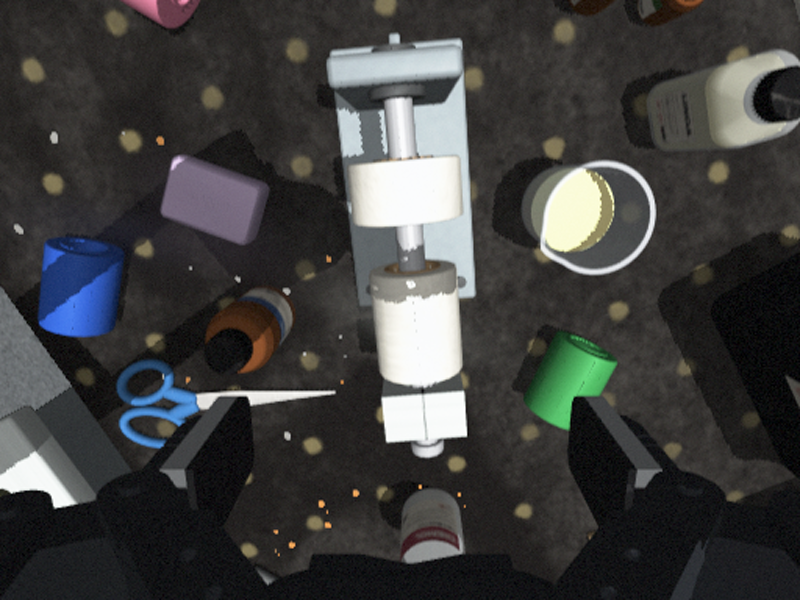

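The view (800x600) shows the bar root about (399,100), the bead (427,447), the short white roll (406,190), the long white roll (417,322) and the collar's top face between about (384,388) and (467,438). The blue, green and pink look-alikes are away from the bar.

```bash
python3 - <<'E'
from h import *
import pickle
np.set_printoptions(precision=4,suppress=True)
W=pickle.load(open('w2.pkl','rb'))
def q(L,h): return np.array([onz('wrist',(a*.64,b*.64),h,W)[:2] for a,b in L])
B=q([(399,128),(411,240),(427,449)],.13); print(B)
d=B[2]-B[0]; d/=np.linalg.norm(d); print('bar yaw',np.degrees(np.arctan2(d[1],d[0])))
P=q([(384,390),(466,388),(467,438),(387,442)],.148); print('collar top',P,P.mean(0),np.linalg.norm(np.diff(P,axis=0),axis=1))
n=np.array([-d[1],d[0]])
print('lateral dev of mid',(B[1]-B[0])@n, 'collar dev',(P.mean(0)-B[0])@n)
O=B[2]-d*.222; print('origin guess',O)
# upright front top edge z=.15 at x=0
U=q([(332,88),(462,86)],.15); print('upright',U,(U-O)@d,(U-O)@n)
for nm,L,h in [('short',[(406,162),(406,222)],.156),('long',[(414,265),(420,378)],.15),('collar',[(427,389),(428,440)],.148),('lotion',[(430,520)],0.15)]: print(nm,(q(L,h)-O)@d,(q(L,h)-O)@n)
Lo=np.array([.451,-.103]);print('lotion',(Lo-O)@d,(Lo-O)@n)
# all in
c=P.mean(0); go(c[0],c[1],.111,np.degrees(np.arctan2(d[1],d[0])))
E
```

```text
[[0.5803 0.2219]
 [0.559  0.1626]
 [0.5082 0.0334]]
bar yaw -110.92147447761138
collar top [[0.5061 0.0906]
 [0.5511 0.0703]
 [0.5378 0.0394]
 [0.492  0.0585]] [0.5218 0.0647] [0.0494 0.0336 0.0496]
lateral dev of mid 0.0013096613528727416 collar dev 0.00148201088453314
origin guess [0.5875 0.2408]
upright [[0.5579 0.2532]
 [0.6181 0.225 ]] [-0.001   0.0038] [-0.032   0.0343]
short [0.0385 0.0694] [ 0.0025 -0.0002]
long [0.0943 0.1625] [ 0.002  -0.0002]
collar [0.1709 0.2051] [0.0034 0.0014]
lotion [0.2616] [-0.0017]
lotion 0.369832216456362 -0.004725868204886574
t 4.75 pos [0.5505 0.1399 0.3005] yaw 63.95692542836578 shift [-8.02  0.71 18.95] turn [ 0.  -0.  -5.1]
```

```bash
python3 - <<'E'
from h import *
import pickle
np.set_printoptions(precision=4,suppress=True)
W=pickle.load(open('w2.pkl','rb'))
def q(L,h): return np.array([onz('wrist',(a*.64,b*.64),h,W)[:2] for a,b in L])
for L in [[(337,108),(360,303)],[(463,60),(475,295)],[(358,303),(475,297)]]:
    P=q(L,.008); e=P[1]-P[0]; print(P,np.linalg.norm(e),np.degrees(np.arctan2(e[1],e[0])))
for h,L in [(.13,[(386,105),(398,238)]),(.13,[(411,100),(425,238)]),(.156,[(350,167),(460,160)]),(.156,[(352,224),(461,222)])]:
    P=q(L,h); e=P[1]-P[0]; print(np.degrees(np.arctan2(e[1],e[0])))
# long roll silhouettes
for L in [[(374,290),(382,375)],[(456,285),(461,375)]]:
    P=q(L,.123); e=P[1]-P[0]; print('long side',P,np.degrees(np.arctan2(e[1],e[0])))
E
```

```text
[[0.5443 0.2621]
 [0.489  0.1168]] 0.15548383706179394 -110.82529056234031
[[0.645  0.2508]
 [0.5794 0.0808]] 0.1822339020857009 -111.1148272195474
[[0.4875 0.1175]
 [0.5787 0.0792]] 0.09895007276822125 -22.802218714789138
-111.061638640925
-109.63620313918739
-22.34138885664335
-24.80318802797037
long side [[0.5245 0.1437]
 [0.5035 0.091 ]] -111.68790244466929
long side [[0.5714 0.1245]
 [0.5495 0.0687]] -111.40786295772237
```

>>> jog_arm(series="-5 0.4 0 0 0 -3; -8 0.7 3 0 0 -4.7; -8 0.7 8 0 0 -4.7; -8 0.7 13 0 0 -4.7; -8 0.7 17 0 0 -4.7; -8 0.7 19.3 0 0 -4.7; -8 0.7 19.3 0 0 -4.7; -8 0.7 19.3 0 0 -4.7")

```text
time: 5.75
tool_pos: [0.5228, 0.0659, 0.1083]
tcp_rot: [2.592, 1.773, 0.002]
force: [0.2, 0.1, 0.0]
grip_width: 1.0
grasp_force: 0.0
```

>>> jog_arm(series="0 0 0 0 0 0; 0 0 0 0 0 0; 0 0 0 0 0 0; 0 0 0 0 0 0; 0 0 0 0 0 0; 0 0 0 0 0 0", hand=0, force=50)

```text
time: 6.5
tool_pos: [0.5227, 0.0661, 0.1085]
tcp_rot: [2.591, 1.774, 0.003]
force: [0.2, -0.2, 6.4]
grip_width: 0.578
grasp_force: 50.9
```

```bash
python3 - <<'E'
from h import *
np.set_printoptions(precision=4,suppress=True)
im=manip.camera('wrist'); save(im,'w3.png')
go(.5212,.065,.107,68.7); s=manip.sense(); print(s['grip_width'],s['grasp_force'],s['force'])
E
```

```text
t 6.55 pos [0.5227 0.0661 0.1085] yaw 68.77301078724145 shift [-0.15 -0.1   0.15] turn [ 0.1 -0.   0.1]
0.5786901394877143 50.923996567726135 [-0.2419 -0.7613  7.0146]
```

View pics/w3.png

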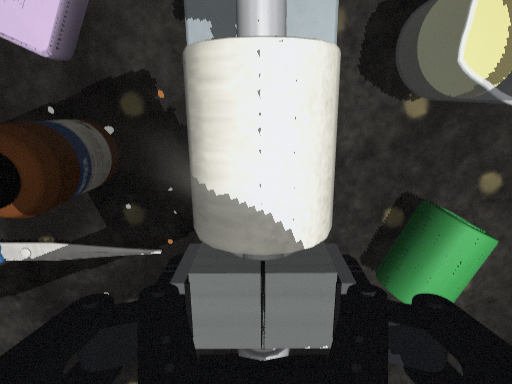

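The picture shows the collar gripped squarely between the pads at (263,295), with the long roll behind it and the bead at (263,352).

>>> jog_arm(series="0 0 -0.3 0 0 0; 0 0 -0.6 0 0 0; 0 0 -0.65 0 0 0; 0 0 -0.65 0 0 0")

```text
time: 7.05
tool_pos: [0.5217, 0.0662, 0.1137]
tcp_rot: [-2.592, -1.774, 0.0]
force: [1.0, -0.3, -1.9]
grip_width: 0.583
grasp_force: 51.9
```

>>> jog_arm(series="0 0 -0.18 0 0 0; -1.5 0 -0.18 0 0 0; -3 0 -0.18 0 0 0; -4.5 0 -0.18 0 0 0; -5.9 0 -0.18 0 0 0; -5.9 0 -0.18 0 0 0; -5.9 0 -0.18 0 0 0")

```text
time: 7.92
tool_pos: [0.5007, 0.011, 0.1157]
tcp_rot: [2.593, 1.773, 0.001]
force: [0.8, 0.5, -0.6]
grip_width: 0.579
grasp_force: 51.9
```

```bash
python3 - <<'E'
from h import *
np.set_printoptions(precision=4,suppress=True)
im=manip.camera('scene'); W=cam('wrist'); im2=manip.camera('wrist'); save(np.hstack([cv2.resize(im[150:270,120:300],(400,300)),cv2.resize(im2,(400,300))]),'c4.png')
d=np.array([-.3633,-.9317]); O=np.array([.5875,.2408]); s=manip.sense(); print('x',(s['tool_pos'][:2]-O)@d,s['force'])
go(.484,-.4,.2,85)
E
```

```text
x 0.245221972847289 [ 0.1107 -0.1619 -0.3782]
t 8.03 pos [0.5008 0.0114 0.1157] yaw 68.77554318190494 shift [-38.96  13.33  -8.44] turn [  0.   -0.  -16.2]
```

View pics/c4.png

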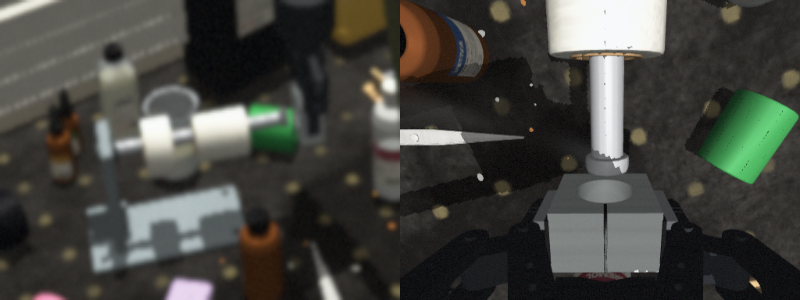

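The collar is off the bead, with both white rolls still hanging; I move it out another centimetre, then up and across to the tray.

>>> jog_arm(series="-0.6 0 0 0 0 0; -1 0 0 0 0 0; -1 0 0 0 0 0; -1 0 -5 0 0 0; -1 0 -10 0 0 0; -5 1.5 -11.5 0 0 -4; -10 3.4 -11.5 0 0 -8; -15 5 -11.5 0 0 -12")

```text
time: 9.02
tool_pos: [0.493, -0.148, 0.2312]
tcp_rot: [2.389, 2.038, 0.002]
force: [0.2, -0.3, -1.9]
grip_width: 0.581
grasp_force: 52.9
```

```bash
python3 - <<'E'
from h import *
np.set_printoptions(precision=4,suppress=True)
go(.484,-.4,.2,85)
E
```

```text
t 9.03 pos [ 0.493  -0.148   0.2312] yaw 80.95673936097683 shift [-25.03   3.06   3.13] turn [ 0.1  0.  -4. ]
```

>>> jog_arm(series="-6 0.8 0 0 0 -2; -12 1.5 0 0 0 -4; -18 2.2 0 0 0 -4; -24 3 3 0 0 -4; -25 3.05 9 0 0 -4; -25 3.05 15 0 0 -4; -25 3.05 20 0 0 -4; -25 3.05 20.9 0 0 -4")

```text
time: 10.02
tool_pos: [0.48, -0.396, 0.0176]
tcp_rot: [-2.314, -2.111, 0.001]
force: [0.0, 0.8, -1.7]
grip_width: 0.58
grasp_force: 52.8
```

>>> jog_arm(series="0 0 0.3 0 0 0; 0 0 0.6 0 0 0; 0 0 0.6 0 0 0")

```text
time: 10.4
tool_pos: [0.4839, -0.3993, 0.0175]
tcp_rot: [2.318, 2.116, 0.0]
force: [0.1, 0.8, -1.2]
grip_width: 0.579
grasp_force: 52.8
```

>>> jog_arm(series="0 0 0.3 0 0 0; 0 0 0.3 0 0 0; 0 0 0.3 0 0 0")

```text
time: 10.78
tool_pos: [0.4835, -0.3991, 0.0137]
tcp_rot: [2.319, 2.116, 0.0]
force: [0.8, 0.6, 4.8]
grip_width: 0.583
grasp_force: 53.5
```

Contact with the tray floor is felt; now release partly, then go up.

>>> jog_arm(series="0 0 0 0 0 0; 0 0 0 0 0 0; 0 0 -2 0 0 0; 0 0 -7 0 0 0; 0 0 -13 0 0 0; 0 0 -19 0 0 0; 6 0 -21 0 0 0; 12 0 -21 0 0 0", hand=0.75)

```text
time: 11.78
tool_pos: [0.4948, -0.2791, 0.2249]
tcp_rot: [2.319, 2.112, 0.002]
force: [1.3, 0.9, -1.3]
grip_width: 0.752
grasp_force: 0.0
```

```bash
python3 - <<'E'
from h import *
np.set_printoptions(precision=4,suppress=True)
d=np.array([-.3633,-.9317]); O=np.array([.5875,.2408]); L=O+d*.129; print(L)
manip.camera('wrist'); W=cam('wrist'); im=manip.camera('wrist'); save(im,'w5.png')
for t,h in [('stop_collar_centre',.028),('parts_tray',0),('dropper',0)]:
    for x in manip.pinpoint('wrist',t)[:2]: print(t,round(x['confidence'],2),onz('wrist',x['xy'],h,W))
go(L[0],L[1],.27,68.7)
E
```

```text
[0.5406 0.1206]
stop_collar_centre 0.61 [ 0.4859 -0.3996  0.028 ]
parts_tray 0.97 [ 0.4871 -0.3948  0.    ]
parts_tray 0.67 [ 0.3576 -0.3781  0.    ]
dropper 0.72 [ 0.5065 -0.2715 -0.    ]
t 12.03 pos [ 0.4936 -0.2789  0.2224] yaw 84.83107813994285 shift [40.21  1.08 -4.78] turn [-0.   0.  16.1]
```

>>> jog_arm(series="6 0.1 -4.8 0 0 3; 12 0.3 -4.8 0 0 6; 18 0.5 -4.8 0 0 9; 24 0.7 -4.8 0 0 12; 30 0.9 -4.8 0 0 15; 36 1 -4.8 0 0 16.1; 40.2 1.1 -4.8 0 0 16.1; 40.2 1.1 -4.8 0 0 16.1", hand=1)

```text
time: 13.02
tool_pos: [0.5424, 0.1221, 0.2698]
tcp_rot: [-2.591, -1.775, 0.0]
force: [-0.0, -0.6, 1.1]
grip_width: 1.0
grasp_force: 0.0
```

```bash
python3 - <<'E'
from h import *
np.set_printoptions(precision=4,suppress=True)
manip.camera('wrist'); W=cam('wrist'); im=manip.camera('wrist')
d=np.array([-.3633,-.9317]); n=np.array([.9317,-.3633]);O=np.array([.5875,.2408])
for t in ['long_roll_centre','short_roll_centre']:
    for x in manip.pinpoint('wrist',t)[:2]:
        P=onz('wrist',x['xy'],.123,W); print(t,round(x['confidence'],2),np.round(x['xy']),P,'along',(P[:2]-O)@d,(P[:2]-O)@n)
    for x in manip.cut_out('wrist',t)[:2]:
        c=max(cv2.findContours(x['mask'].astype(np.uint8),0,1)[0],key=cv2.contourArea)
        P=np.array([onz('wrist',q,.123,W)[:2] for q in c[:,0].astype(float)])-O; print(' mask',round(x['confidence'],2),(P@d).min(),(P@d).max(),(P@n).min(),(P@n).max())
go(.5406,.1206,.103,68.7)
save(cv2.resize(im,(800,600)),'w6.png')
E
```

```text
long_roll_centre 0.81 [362. 241.] [0.6058 0.0367 0.123 ] along 0.18353771100496952 0.09120610994560842
long_roll_centre 0.65 [263. 186.] [0.5398 0.118  0.123 ] along 0.13171280045079312 0.00018195118775751057
 mask 0.87 0.0711865782500338 0.13171745981284075 -0.22919629240300493 -0.1696334194951996
 mask 0.74 0.09781431920140927 0.1769860472599795 -0.026423030554019816 0.028209489620826984
short_roll_centre 0.98 [262.  90.] [0.5681 0.1924 0.123 ] along 0.05209378902688839 -0.0004900197329494489
 mask 0.64 0.03347245070622173 0.07224783187849101 -0.03325476506881641 0.03389542710827765
t 13.32 pos [0.5414 0.1188 0.2704] yaw 68.52967809427584 shift [ 0.15 -0.14 16.74] turn [-0.   0.  -0.2]
```

View pics/w6.png

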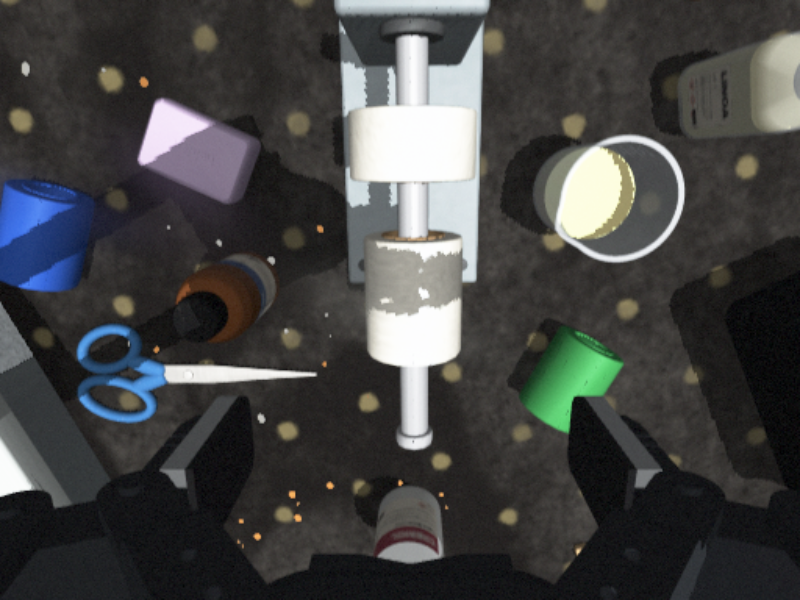

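The long roll is clear at (413,300) and the fingers will straddle it; the brown bottle and beaker are well clear.

>>> jog_arm(series="0.05 -0.14 5 0 0 0; 0.05 -0.14 10 0 0 0; 0.05 -0.14 14 0 0 0; 0.05 -0.14 16.7 0 0 0; 0.05 -0.14 16.7 0 0 0; 0.05 -0.14 16.7 0 0 0")

```text
time: 14.08
tool_pos: [0.5412, 0.1208, 0.1047]
tcp_rot: [2.594, 1.77, 0.002]
force: [0.6, 0.1, 0.3]
grip_width: 0.998
grasp_force: 0.0
```

>>> jog_arm(series="0 0 0 0 0 0; 0 0 0 0 0 0; 0 0 0 0 0 0; 0 0 0 0 0 0; 0 0 0 0 0 0", hand=0, force=50)

```text
time: 14.7
tool_pos: [0.5417, 0.1214, 0.1052]
tcp_rot: [2.592, 1.771, 0.005]
force: [-0.0, -1.5, 6.7]
grip_width: 0.626
grasp_force: 52.9
```

>>> jog_arm(series="0 0 -0.3 0 0 0; 0 0 -0.6 0 0 0; 0 0 -0.75 0 0 0; 0 0 -0.75 0 0 0")

```text
time: 15.2
tool_pos: [0.54, 0.1214, 0.111]
tcp_rot: [-2.594, -1.772, 0.0]
force: [-0.4, 0.3, -0.4]
grip_width: 0.622
grasp_force: 52.6
```

>>> jog_arm(series="0 0 -0.1 0 0 0; -2 0 -0.1 0 0 0; -4.5 0 -0.1 0 0 0; -7 0 -0.1 0 0 0; -9.5 0 -0.1 0 0 0; -12 0 -0.1 0 0 0; -13.8 0 -0.1 0 0 0; -13.8 0 -0.1 0 0 0")

```text
time: 16.2
tool_pos: [0.4889, -0.0084, 0.112]
tcp_rot: [-2.596, -1.769, 0.001]
force: [-0.2, 0.8, -1.1]
grip_width: 0.62
grasp_force: 52.7
```

```bash
python3 - <<'E'
from h import *
np.set_printoptions(precision=4,suppress=True)
manip.camera('scene'); im=manip.camera('wrist'); W=cam('wrist'); 
print(manip.sense()['tool_pos'],manip.sense()['force'])
d=np.array([-.3633,-.9317]); n=np.array([.9317,-.3633]);O=np.array([.5875,.2408])
print('tcp along',(manip.sense()['tool_pos'][:2]-O)@d)
for t in ['long_roll_centre']:
    for x in manip.pinpoint('wrist',t)[:2]:
        P=onz('wrist',x['xy'],.13,W); print(t,round(x['confidence'],2),np.round(x['xy']),P,'along',(P[:2]-O)@d,(P[:2]-O)@n)
    for x in manip.cut_out('wrist',t)[:2]:
        c=max(cv2.findContours(x['mask'].astype(np.uint8),0,1)[0],key=cv2.contourArea)
        P=np.array([onz('wrist',q,.13,W)[:2] for q in c[:,0].astype(float)])-O; print(' mask',round(x['confidence'],2),(P@d).min(),(P@d).max(),(P@n).min(),(P@n).max())
save(im,'w7.png'); go(.604,-.248,.2,84)
E
```

```text
[ 0.49   -0.0072  0.1122] [ 0.4744  0.2435 -1.2959]
tcp along 0.2665267096307273
long_roll_centre 0.85 [261. 286.] [ 0.4862 -0.0109  0.13  ] along 0.2712965397729766 -0.002919788620425287
long_roll_centre 0.73 [455. 141.] [0.5741 0.0184 0.13  ] along 0.21205441415580026 0.06828652071472796
 mask 0.8 0.1903260303977898 0.23623720616304023 0.04588331834571675 0.08878017910444286
 mask 0.59 0.23238713969099933 0.30824545414630145 -0.030521954593309527 0.025793071753361856
t 16.4 pos [ 0.4903 -0.0067  0.1121] yaw 68.68292550745286 shift [-18.34  19.36  -8.79] turn [  0.   -0.  -15.3]
```

View pics/w7.png

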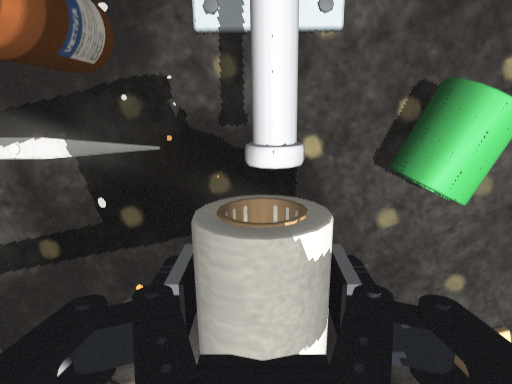

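The picture shows the long roll off the bar and gripped level at (262,275), with its rear face a clear gap from the bead at (275,153).

>>> jog_arm(series="0 0 -5 0 0 0; 0 0 -10 0 0 0; -4 4 -11 0 0 -4; -8 8 -11 0 0 -8; -12 12.5 -11 0 0 -12; -16 17 -10 0 0 -15.3; -18.3 19.4 -7 0 0 -15.3; -18.3 19.4 -4 0 0 -15.3")

```text
time: 17.4
tool_pos: [0.6063, -0.2507, 0.1509]
tcp_rot: [2.335, 2.098, 0.001]
force: [0.6, 0.4, -1.4]
grip_width: 0.617
grasp_force: 53.8
```

>>> jog_arm(series="0 0 2 0 0 0; 0 0 4 0 0 0; 0 0 4 0 0 0; 0 0 4 0 0 0")

```text
time: 17.9
tool_pos: [0.6049, -0.2479, 0.1126]
tcp_rot: [2.334, 2.102, 0.001]
force: [-0.3, 0.7, -1.1]
grip_width: 0.623
grasp_force: 53.8
```

```bash
python3 - <<'E'
from h import *
np.set_printoptions(precision=4,suppress=True)
go(.604,-.248,.025,84)
W=cam('wrist'); im=manip.camera('wrist'); np.save('w8.npy',im); import pickle; pickle.dump(W,open('w8.pkl','wb'))
print(manip.sense()['tool_pos'])
save(cv2.resize(im,(800,600),interpolation=cv2.INTER_CUBIC),'w8.png')
for t,h in [('long_cradle_seat',.045),('long_roll_centre',manip.sense()['tool_pos'][2]+.0195)]:
    for x in manip.pinpoint('wrist',t)[:2]: print(t,round(x['confidence'],2),np.round(x['xy']),onz('wrist',x['xy'],h,W))
E
```

```text
t 17.9 pos [ 0.6049 -0.2479  0.1126] yaw 84.0150009865877 shift [-0.02 -0.09  8.76] turn [0. 0. 0.]
[ 0.6051 -0.2481  0.1131]
long_roll_centre 0.98 [262. 285.] [ 0.6027 -0.2506  0.1326]
```

View pics/w8.png

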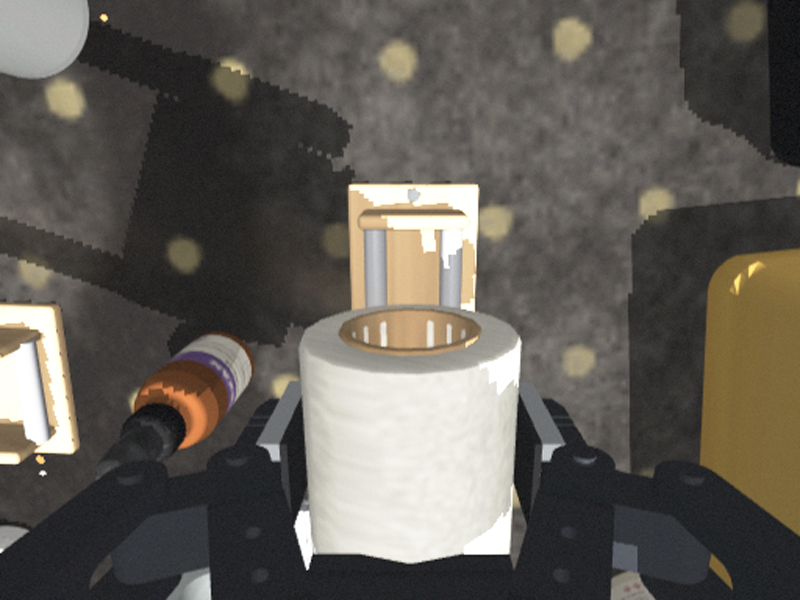

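The roll is level above the long cradle; the far plate's top is about (413,212) and the base's far edge about (414,185).

```bash
python3 - <<'E'
from h import *
import pickle
np.set_printoptions(precision=4,suppress=True)
W=pickle.load(open('w8.pkl','rb')); tcp=np.array([.6051,-.2481,.1131])
a=np.radians(84); u=np.array([np.cos(a),np.sin(a)]); v=np.array([u[1],-u[0]])
def q(L,h): P=np.array([onz('wrist',(a*.64,b*.64),h,W)[:2] for a,b in L])-tcp[:2]; return np.c_[P@u,P@v]*1000
print('base far corners (exp 56,+-30)',q([(349,186),(479,184)],.008))
print('plate top (outer/inner)',q([(360,211),(467,210),(362,228),(465,228)],.036))
print('rods (+-17)',q([(376,232),(376,300),(452,232),(452,300)],.018))
zc=tcp[2]+.018
print('roll far top edge (exp 33)',q([(410,306)],zc+.027),'sides',q([(301,345),(521,345)],zc))
print('hole top edge r15',q([(410,311)],zc+.015),'hole sides',q([(340,331),(481,331)],zc),'bottom of face',q([(410,374)],zc+.0))
E
```

```text
base far corners (exp 56,+-30) [[ 56.9034 -29.5722]
 [ 57.6897  29.3981]]
plate top (outer/inner) [[ 48.3657 -22.2944]
 [ 48.6951  21.3282]
 [ 41.4566 -21.6611]
 [ 41.3851  20.7072]]
rods (+-17) [[ 37.3826 -17.0815]
 [  6.0146 -17.6834]
 [ 37.3254  16.8039]
 [  5.954   17.4279]]
roll far top edge (exp 33) [[42.1022 -1.9267]] sides [[ 24.5667 -29.0629]
 [ 24.4709  25.655 ]]
hole top edge r15 [[37.6468 -1.9332]] hole sides [[ 28.2125 -19.2258]
 [ 28.1519  15.5778]] bottom of face [[16.7505 -1.9675]]
```

```bash
cat > fitroll.py <<'E'
from h import *
from scipy.optimize import least_squares
def fit(W,tcp,yaw,rad,half,obs,zc0):
    """obs: face bottom row pt, face top row pt, hole left/right (800x600 px) -> along, across, zc (mm rel tcp)"""
    a=np.radians(yaw); u=np.array([np.cos(a),np.sin(a),0]); v=np.array([u[1],-u[0],0]); k=np.array([0,0,1.])
    ob=np.array(obs,float)*.64
    def f(p):
        c=tcp+p[0]*u+p[1]*v+p[2]*k; n=u*np.cos(p[3])+k*np.sin(p[3]); w=k*np.cos(p[3])-u*np.sin(p[3]); F=c+n*half
        X=np.array([F-w*rad,F+w*rad]); e=proj('wrist',X,W)-ob[:2]
        return np.r_[e.ravel(), (p[2]-zc0)*2000]
    r=least_squares(f,[0,0,zc0,0],x_scale=[.01,.01,.01,.1]); return r.x*[1000,1000,1000,57.3],r.fun
E
python3 - <<'E'
from fitroll import *
import pickle
np.set_printoptions(precision=2,suppress=True)
W=pickle.load(open('w8.pkl','rb')); tcp=np.array([.6051,-.2481,.1131])
print(fit(W,tcp,84,.027,.033,[(410,306),(410,374)],.018))
print(fit(W,tcp,84,.015,.033,[(410,310),(410,351)],.018))
E
```

```text
(array([-5.61, -1.95, 18.  , -1.01]), array([-0.,  0.,  0., -0.,  0.]))
(array([-3.84, -1.95, 18.  ,  1.36]), array([-0.01,  0.  ,  0.  , -0.  ,  0.  ]))
```

>>> jog_arm(series="0.6 0.17 2 0 0 0; 0.6 0.17 4 0 0 0; 0.6 0.17 6 0 0 0; 0.6 0.17 6 0 0 0; 0.6 0.17 6 0 0 0")

```text
time: 18.68
tool_pos: [0.6072, -0.2428, 0.0532]
tcp_rot: [2.334, 2.1, 0.001]
force: [1.0, -0.1, -1.2]
grip_width: 0.622
grasp_force: 53.8
```

```bash
python3 - <<'E'
from h import *
np.set_printoptions(precision=4,suppress=True)
W=cam('wrist'); im=manip.camera('wrist'); import pickle; pickle.dump(W,open('w9.pkl','wb'))
print(manip.sense()['tool_pos'],manip.sense()['force'])
save(cv2.resize(im,(800,600),interpolation=cv2.INTER_CUBIC),'w9.png')
E
```

```text
[ 0.6074 -0.2429  0.0535] [ 0.0053 -0.2974 -2.3252]
```

View pics/w9.png

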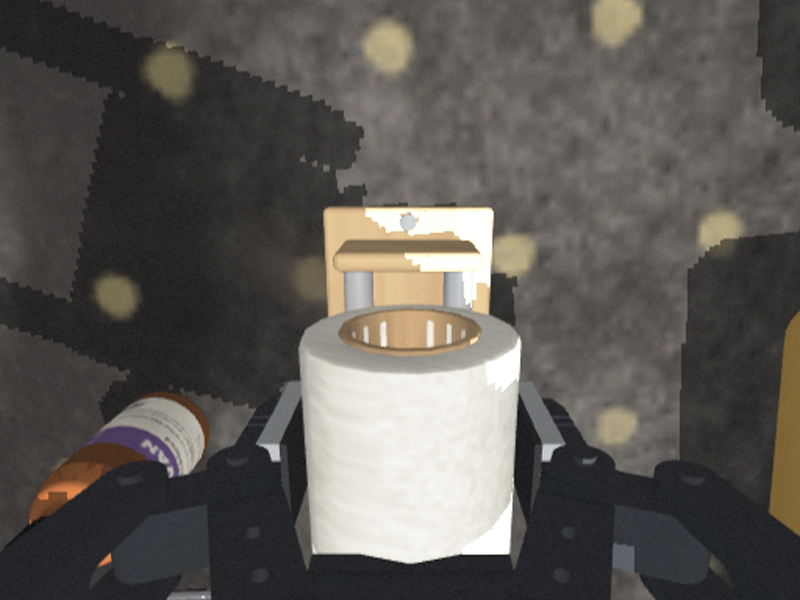

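The roll hangs just above the plates; the far plate's inner top edge is about row 271 at cols 335–480, and the base's far edge is row 208 at cols 325–493.

```bash
python3 - <<'E'
from h import *
import pickle
np.set_printoptions(precision=2,suppress=True)
W=pickle.load(open('w9.pkl','rb')); tcp=np.array([.6074,-.2429,.0535])
a=np.radians(84); u=np.array([np.cos(a),np.sin(a)]); v=np.array([u[1],-u[0]])
def q(L,h): P=np.array([onz('wrist',(a*.64,b*.64),h,W)[:2] for a,b in L])-tcp[:2]; return np.c_[P@u,P@v]*1000
print(q([(325,209),(493,207)],.008)); print(q([(335,271),(480,270)],.036)); print(q([(358,290),(455,290)],.018))
E
```

```text
[[ 51.99 -31.45]
 [ 52.52  27.22]]
[[ 35.76 -24.87]
 [ 35.95  19.68]]
[[ 25.3  -19.78]
 [ 25.2   13.7 ]]
```

>>> jog_arm(series="0.12 -0.05 0.8 0 0 0; 0.12 -0.05 1.6 0 0 0; 0.12 -0.05 2.3 0 0 0; 0.12 -0.05 2.5 0 0 0; 0.12 -0.05 2.5 0 0 0")

```text
time: 19.35
tool_pos: [0.6063, -0.2412, 0.0275]
tcp_rot: [2.335, 2.101, 0.0]
force: [-0.3, 0.8, 2.2]
grip_width: 0.621
grasp_force: 54.3
```

>>> jog_arm(series="0 0 0 0 0 0; 0 0 0 0 0 0; 0 0 0 0 0 0; 0 0 -2 0 0 0; 0 0 -6 0 0 0; 0 0 -12 0 0 0; 0 0 -17 0 0 0; 0 0 -17 0 0 0", hand=1)

```text
time: 20.35
tool_pos: [0.6092, -0.2426, 0.2029]
tcp_rot: [2.328, 2.095, 0.007]
force: [-0.7, 0.2, -1.1]
grip_width: 0.997
grasp_force: 0.0
```

```bash
python3 - <<'E'
from h import *
np.set_printoptions(precision=4,suppress=True)
W=cam('wrist'); im=manip.camera('wrist')
a=np.radians(84); u=np.array([np.cos(a),np.sin(a)]); v=np.array([u[1],-u[0]])
x=[y for y in manip.cut_out('wrist','long_roll_centre') ]
for y in x[:2]:
    c=max(cv2.findContours(y['mask'].astype(np.uint8),0,1)[0],key=cv2.contourArea)
    P=np.array([onz('wrist',q,.045,W)[:2] for q in c[:,0].astype(float)]); print(y['confidence'],P.mean(0),[(np.ptp(P@w)) for w in (u,v)]); r=cv2.minAreaRect((P*1000).astype(np.float32)); print(r)
for t in ['long_roll_centre','long_cradle_seat']:
    for y in manip.pinpoint('wrist',t)[:2]: print(t,y['confidence'],onz('wrist',y['xy'],.045,W))
d=np.array([-.3633,-.9317]); O=np.array([.5875,.2408]); L=O+d*.052; print(L); go(L[0],L[1],.27,68.7)
E
```

```text
0.88 [ 0.6036 -0.2472] [np.float64(0.07886976336478643), np.float64(0.05477235890514354)]
((603.7672119140625, -249.46876525878906), (78.85652923583984, 54.53242111206055), 83.25812530517578)
long_roll_centre 0.78 [ 0.6023 -0.2422  0.045 ]
[0.5686 0.1924]
t 20.55 pos [ 0.6049 -0.2406  0.1954] yaw 83.96331852301732 shift [42.68 -8.18 -7.39] turn [-0.2 -0.  15.3]
```

>>> jog_arm(series="6 -1 -4 0 0 3; 12 -2.2 -7.4 0 0 6; 18 -3.4 -7.4 0 0 9; 24 -4.6 -7.4 0 0 12; 30 -5.8 -7.4 0 0 15.3; 36 -7 -7.4 0 0 15.3; 42 -8.1 -7.4 0 0 15.3; 42.7 -8.2 -7.4 0 0 15.3")

```text
time: 21.55
tool_pos: [0.5677, 0.1955, 0.2688]
tcp_rot: [-2.588, -1.776, 0.005]
force: [0.2, -0.3, -0.1]
grip_width: 1.006
grasp_force: 0.0
```

```bash
python3 - <<'E'
from h import *
np.set_printoptions(precision=4,suppress=True)
manip.camera('scene');manip.camera('scene');W=cam('wrist'); im=manip.camera('wrist')
d=np.array([-.3633,-.9317]); n=np.array([.9317,-.3633]);O=np.array([.5875,.2408])
for x in manip.pinpoint('wrist','short_roll_centre')[:2]:
    P=onz('wrist',x['xy'],.123,W); print(round(x['confidence'],2),np.round(x['xy']),P,'along',(P[:2]-O)@d,(P[:2]-O)@n)
for x in manip.cut_out('wrist','short_roll_centre')[:2]:
    c=max(cv2.findContours(x['mask'].astype(np.uint8),0,1)[0],key=cv2.contourArea)
    for h in (.123,.156):
        P=np.array([onz('wrist',q,h,W)[:2] for q in c[:,0].astype(float)])-O; print(' mask',round(x['confidence'],2),(P@d).min(),(P@d).max(),(P@n).min(),(P@n).max())
L=O+d*.053; go(L[0],L[1],.103,68.7)
E
```

```text
0.61 [265. 186.] [0.5677 0.1902 0.123 ] along 0.05430985362362456 -4.784336938926104e-05
0.61 [111.  14.] [0.5069 0.3597 0.123 ] along -0.08154008061656198 -0.11827565963697166
 mask 0.81 -0.09075417363577049 -0.05424793805656031 -0.14639412663293883 -0.09116966734900914
 mask 0.81 -0.0824875526822213 -0.05013799531381793 -0.12991979318962502 -0.08098330917805745
 mask 0.58 0.032156002940346116 0.08192520218005304 -0.033190157467962896 0.03435418473695254
 mask 0.58 0.026427807809617565 0.07053017937545702 -0.029605470534049088 0.03024812812933442
t 21.8 pos [0.5693 0.1904 0.2702] yaw 68.59446307419857 shift [ 0.08 -0.12 16.72] turn [-0.1  0.1 -0.1]
```

>>> jog_arm(series="0 0 5 0 0 0; 0 0 10 0 0 0; 0 0 14 0 0 0; 0 0 16.9 0 0 0; 0 0 16.9 0 0 0; 0 0 16.9 0 0 0")

```text
time: 22.55
tool_pos: [0.5706, 0.1911, 0.1032]
tcp_rot: [2.595, 1.769, 0.002]
force: [-0.2, -0.2, 0.6]
grip_width: 1.001
grasp_force: 0.0
```

>>> jog_arm(series="0 0 0 0 0 0; 0 0 0 0 0 0; 0 0 0 0 0 0; 0 0 0 0 0 0; 0 0 0 0 0 0", hand=0, force=50)

```text
time: 23.18
tool_pos: [0.571, 0.1921, 0.1043]
tcp_rot: [2.592, 1.771, 0.006]
force: [-0.0, -1.9, 7.2]
grip_width: 0.756
grasp_force: 55.4
```

>>> jog_arm(series="0 0 -0.3 0 0 0; 0 0 -0.6 0 0 0; 0 0 -0.8 0 0 0; 0 0 -0.8 0 0 0")

```text
time: 23.68
tool_pos: [0.5693, 0.1922, 0.1101]
tcp_rot: [-2.594, -1.772, 0.0]
force: [-0.7, 0.1, -1.9]
grip_width: 0.761
grasp_force: 55.6
```

>>> jog_arm(series="0 0 -0.1 0 0 0; -3 0 -0.1 0 0 0; -6.5 0 -0.1 0 0 0; -10 0 -0.1 0 0 0; -13.5 0 -0.1 0 0 0; -17 0 -0.1 0 0 0; -20.2 0 -0.1 0 0 0; -20.2 0 -0.1 0 0 0")

```text
time: 24.68
tool_pos: [0.4947, 0.0023, 0.1111]
tcp_rot: [-2.596, -1.768, 0.002]
force: [0.6, 0.9, -2.0]
grip_width: 0.76
grasp_force: 55.6
```

```bash
python3 - <<'E'
from h import *
np.set_printoptions(precision=4,suppress=True)
manip.camera('scene'); W=cam('wrist'); im=manip.camera('wrist'); s=manip.sense(); print(s['force'],s['tool_pos'])
d=np.array([-.3633,-.9317]); n=np.array([.9317,-.3633]);O=np.array([.5875,.2408]); print('tcp',(s['tool_pos'][:2]-O)@d)
for x in manip.pinpoint('wrist','short_roll_centre')[:1]:
    P=onz('wrist',x['xy'],.13,W); print(round(x['confidence'],2),np.round(x['xy']),P,'along',(P[:2]-O)@d,(P[:2]-O)@n)
go(.396,-.2655,.25,81)
E
```

```text
[ 0.6616  0.1756 -2.3073] [0.4962 0.0039 0.1113]
tcp 0.25391327524544216
0.98 [260. 284.] [0.492  0.0012 0.13  ] along 0.25791633279856635 -0.0019441621615609028
t 24.82 pos [0.4965 0.0042 0.1113] yaw 68.64683561724496 shift [-28.77   0.47 -13.89] turn [  0.   -0.  -12.4]
```

>>> jog_arm(series="0 0 -5 0 0 0; 0 0 -10 0 0 0; 0 0 -13.9 0 0 0; -6 0.1 -13.9 0 0 -4; -12 0.2 -13.9 0 0 -8; -18 0.3 -13.9 0 0 -12; -24 0.4 -13.9 0 0 -12.4; -28.7 0.5 -12 0 0 -12.4")

```text
time: 25.82
tool_pos: [0.3973, -0.2676, 0.2325]
tcp_rot: [2.383, 2.039, 0.002]
force: [1.1, 0.1, -2.6]
grip_width: 0.758
grasp_force: 57.5
```

>>> jog_arm(series="0 0 5 0 0 0; 0 0 10 0 0 0; 0 0 12.5 0 0 0; 0 0 12.5 0 0 0; 0 0 12.5 0 0 0")

```text
time: 26.45
tool_pos: [0.3975, -0.2655, 0.107]
tcp_rot: [2.385, 2.042, 0.001]
force: [1.0, -0.2, -1.3]
grip_width: 0.764
grasp_force: 57.4
```

```bash
python3 - <<'E'
from h import *
import pickle
np.set_printoptions(precision=4,suppress=True)
go(.396,-.2655,.027,81)
manip.camera('wrist');W=cam('wrist'); im=manip.camera('wrist'); tcp=manip.sense()['tool_pos']; print(tcp)
pickle.dump((W,im,tcp),open('w10.pkl','wb'))
a=np.radians(81); u=np.array([np.cos(a),np.sin(a)]); v=np.array([u[1],-u[0]])
for t,h in [('short_cradle_seat',.05),('short_roll_centre',tcp[2]+.0187)]:
    for y in manip.pinpoint('wrist',t)[:2]:
        P=onz('wrist',y['xy'],h,W)[:2]-tcp[:2]; print(t,round(y['confidence'],2),np.round(y['xy']),P@u*1e3,P@v*1e3)
for t in ['short_cradle_seat','short_roll_centre']:
    for y in manip.cut_out('wrist',t)[:1]:
        m=y['mask']; rr,cc=np.nonzero(m); print(t,y['confidence'],'rows',rr.min(),rr.max(),'cols',cc.min(),cc.max(),'mid col range at rows',[(r,np.nonzero(m[r])[0].min(),np.nonzero(m[r])[0].max()) for r in range(rr.min(),rr.max(),8)])
E
```

```text
t 26.45 pos [ 0.3975 -0.2655  0.107 ] yaw 81.12578588787875 shift [-0.02 -0.17  8.  ] turn [0.1 0.  0.1]
[ 0.3976 -0.2659  0.1076]
short_cradle_seat 0.56 [264. 215.] 0.8409557133998279 -0.6918647684870546
short_cradle_seat 0.57 rows 142 221 cols 220 303 mid col range at rows [(142, np.int64(230), np.int64(301)), (150, np.int64(220), np.int64(303)), (158, np.int64(220), np.int64(303)), (166, np.int64(221), np.int64(303)), (174, np.int64(221), np.int64(302)), (182, np.int64(221), np.int64(302)), (190, np.int64(222), np.int64(302)), (198, np.int64(222), np.int64(302)), (206, np.int64(222), np.int64(302)), (214, np.int64(223), np.int64(301))]
short_roll_centre 0.76 rows 219 360 cols 177 348 mid col range at rows [(219, np.int64(244), np.int64(276)), (227, np.int64(208), np.int64(319)), (235, np.int64(191), np.int64(335)), (243, np.int64(182), np.int64(344)), (251, np.int64(179), np.int64(347)), (259, np.int64(177), np.int64(348)), (267, np.int64(177), np.int64(347)), (275, np.int64(178), np.int64(347)), (283, np.int64(179), np.int64(346)), (291, np.int64(179), np.int64(346)), (299, np.int64(180), np.int64(345)), (307, np.int64(180), np.int64(345)), (315, np.int64(181), np.int64(344)), (323, np.int64(182), np.int64(343)), (331, np.int64(184), np.int64(341)), (339, np.int64(186), np.int64(340)), (347, np.int64(190), np.int64(335)), (355, np.int64(196), np.int64(328))]
```

```bash
python3 - <<'E'
from h import *
import pickle
np.set_printoptions(precision=1,suppress=True,linewidth=200)
W,im,tcp=pickle.load(open('w10.pkl','rb'))
a=np.radians(81); u=np.array([np.cos(a),np.sin(a),0]); v=np.array([u[1],-u[0],0])
def q(L,h): P=np.array([onz('wrist',c,h,W) for c in L])-tcp; return np.c_[P@u,P@v]*1000
print('base far',q([(222,146),(262,143),(301,142)],.008),'sides',q([(220,160),(303,160),(222.5,210),(301.5,210)],.008))
zc=tcp[2]+.0187
print('roll bottom far edge',q([(261,218.5)],zc-.033), 'width at centre')
print([ (r,im[r,240:285].astype(int).mean(0).round().astype(int).tolist()) for r in range(138,276,3)])
E
```

```text
base far [[ 38.2 -30.1]
 [ 40.3  -1.8]
 [ 41.   25.8]] sides [[ 28.2 -31.9]
 [ 28.1  27.6]
 [ -9.5 -31.3]
 [ -9.6  27.8]]
roll bottom far edge [[13.8 -2.3]] width at centre
[(138, [100, 96, 92]), (141, [96, 87, 76]), (144, [250, 245, 227]), (147, [240, 233, 219]), (150, [239, 233, 222]), (153, [241, 233, 215]), (156, [229, 199, 152]), (159, [123, 104, 81]), (162, [124, 105, 81]), (165, [181, 155, 118]), (168, [233, 207, 165]), (171, [227, 199, 157]), (174, [201, 170, 129]), (177, [227, 196, 149]), (180, [227, 196, 149]), (183, [226, 195, 148]), (186, [226, 195, 148]), (189, [227, 195, 148]), (192, [227, 196, 149]), (195, [226, 195, 148]), (198, [227, 196, 148]), (201, [228, 200, 155]), (204, [228, 200, 155]), (207, [229, 202, 159]), (210, [230, 204, 165]), (213, [253, 251, 240]), (216, [251, 248, 239]), (219, [174, 168, 151]), (222, [157, 154, 145]), (225, [157, 155, 146]), (228, [138, 117, 92]), (231, [174, 143, 106]), (234, [178, 148, 112]), (237, [186, 159, 126]), (240, [187, 160, 127]), (243, [188, 161, 128]), (246, [188, 161, 128]), (249, [188, 161, 128]), (252, [188, 161, 128]), (255, [187, 160, 128]), (258, [136, 112, 84]), (261, [167, 138, 104]), (264, [151, 146, 136]), (267, [149, 148, 140]), (270, [151, 150, 142]), (273, [152, 150, 143])]
```

```bash
python3 - <<'E'
from fitroll import *
import pickle
np.set_printoptions(precision=1,suppress=True,linewidth=200)
W,im,tcp=pickle.load(open('w10.pkl','rb'))
a=np.radians(81); u=np.array([np.cos(a),np.sin(a),0]); v=np.array([u[1],-u[0],0])
def q(L,h): P=np.array([onz('wrist',c,h,W) for c in L])-tcp; return np.c_[P@u,P@v]*1000
print('far plate inner 23:',q([(262,175)],.036),'outer ~30',q([(262,165.5)],.036),'near inner -23',q([(262,211.5)],.036))
g=im[264:310,240:285].astype(int).mean((1,2)); print(g.round())
zc=tcp[2]+.0187
print('hole bottom/top (exp 17+)',q([(261,227)],zc-.015),q([(261,262.5)],zc+.015),q([(261,259)],zc+.015))
E
```

```text
far plate inner 23: [[23.2 -1.8]] outer ~30 [[29.4 -1.8]] near inner -23 [[-1.5 -1.8]]
[145. 144. 145. 146. 146. 147. 148. 147. 148. 148. 150. 151. 152. 153. 153. 153. 153. 154. 154. 155. 161. 168. 178. 203. 232. 239. 239. 240. 240. 239. 239. 240. 240. 240. 239. 239. 239. 239. 239.
 240. 239. 240. 239. 239. 239. 239.]
hole bottom/top (exp 17+) [[16.2 -2.3]] [[14.3 -2.2]] [[15.6 -2.2]]
```

>>> jog_arm(series="0.3 0 2 0 0 0; 0.3 0 4 0 0 0; 0.3 0 6 0 0 0; 0.3 0 7 0 0 0; 0.3 0 7.3 0 0 0; 0.3 0 7.3 0 0 0; 0.3 0 7.3 0 0 0")

```text
time: 27.62
tool_pos: [0.3971, -0.2626, 0.0337]
tcp_rot: [2.387, 2.041, 0.0]
force: [-1.3, -0.5, -1.9]
grip_width: 0.755
grasp_force: 57.4
```

>>> jog_arm(series="0 0 0.2 0 0 0; 0 0 0.3 0 0 0; 0 0 0.3 0 0 0")

```text
time: 28.0
tool_pos: [0.3975, -0.2628, 0.0317]
tcp_rot: [2.386, 2.04, 0.001]
force: [-1.0, 1.0, 12.1]
grip_width: 0.759
grasp_force: 59.1
```

>>> jog_arm(series="0 0 0 0 0 0; 0 0 0 0 0 0; 0 0 0 0 0 0; 0 0 -2 0 0 0; 0 0 -6 0 0 0; 0 0 -12 0 0 0; 0 0 -18 0 0 0; 0 0 -24 0 0 0", hand=1)

```text
time: 29.0
tool_pos: [0.3962, -0.2619, 0.2718]
tcp_rot: [-2.387, -2.041, 0.0]
force: [0.2, -1.2, -0.3]
grip_width: 1.001
grasp_force: 0.0
```

>>> jog_arm(series="-3 6 0 0 0 0; -3 6 0 0 0 0; -3 6 0 0 0 0; -3 6 0 0 0 0")

```text
time: 29.5
tool_pos: [0.4499, -0.3001, 0.269]
tcp_rot: [-2.385, -2.04, 0.001]
force: [0.5, 0.1, -0.1]
grip_width: 0.996
grasp_force: 0.0
```

```bash
python3 - <<'E'
from h import *
np.set_printoptions(precision=4,suppress=True)
W=cam('wrist'); im=manip.camera('wrist'); print(manip.sense()['tool_pos'])
for t,h in [('long_cradle_seat',.03),('short_cradle_seat',.03),('long_roll_centre',.045),('short_roll_centre',.05),('stop_collar_centre',.028),('parts_tray',0),('dropper',0),('salve',0),('lotion',0)]:
    for y in manip.pinpoint('wrist',t)[:2]: print('pt',t,round(y['confidence'],2),np.round(y['xy']),onz('wrist',y['xy'],{'long_cradle_seat':.045,'short_cradle_seat':.05}.get(t,h),W))
    if h>=.028:
      for y in manip.cut_out('wrist',t)[:2]:
        c=max(cv2.findContours(y['mask'].astype(np.uint8),0,1)[0],key=cv2.contourArea)
        P=np.array([onz('wrist',q,h,W)[:2] for q in c[:,0].astype(float)]); print('  mask',round(y['confidence'],2),[np.round(k,1) for k in cv2.minAreaRect((P*1000).astype(np.float32))])
E
```

```text
[ 0.45   -0.3002  0.2693]
  mask 0.8 [array([ 597.1, -245.8]), array([105.7,  62.4]), np.float64(83.9)]
  mask 0.78 [array([ 403.2, -237.2]), array([23.4, 55.9]), np.float64(79.9)]
pt long_roll_centre 0.76 [405.  89.] [ 0.604  -0.2431  0.045 ]
  mask 0.8 [array([ 605.7, -246.2]), array([71.2, 58.2]), np.float64(83.8)]
pt short_roll_centre 0.78 [206. 143.] [ 0.3924 -0.2646  0.05  ]
  mask 0.98 [array([ 395.3, -266.6]), array([42. , 68.6]), np.float64(83.9)]
pt stop_collar_centre 0.91 [308. 240.] [ 0.4874 -0.4007  0.028 ]
  mask 0.58 [array([ 482.7, -402.3]), array([53. , 54.7]), np.float64(83.9)]
pt parts_tray 0.6 [302. 228.] [ 0.4844 -0.3949  0.    ]
pt dropper 0.95 [306. 128.] [ 0.5049 -0.2702  0.    ]
pt salve 0.64 [207. 232.] [ 0.3618 -0.3807  0.    ]
pt salve 0.49 [306. 244.] [ 0.4855 -0.418   0.    ]
pt lotion 0.31 [305. 128.] [ 0.5036 -0.2701  0.    ]
```

```bash
python3 -c "
from station import manip
print(manip.hand_in())"
```

```text
the job is handed in; nothing more can be done
None
```

The job is handed in at about 30 s of the 72 s allowed, with the collar in the tray and both rolls seated in their own cradles by the last camera readings; the judge's verdict was not shown.

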